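Line up the upturned gourds by size on the drying rack

ROBOT

A 7-joint arm with a two-finger parallel gripper is mounted at the origin on the work surface. World frame = base frame: x ahead of the robot, y to its left, z up, the work surface at z = 0. Lengths are in m, angles in rad, forces in N, time in s.
With the tool pointing down it reaches from about 0.35 to 0.9 m from the base axis. Payload 19.9 kg.
Tool frame: the origin (TCP) lies on the front face of the gripper's body, between the roots of the fingers; the fingertips stand arm.tips_ahead ahead of it and the grasp point (between the pads) lies 54 mm ahead of it (arm.tips_ahead is the distance from the TCP to the fingertips, in m); z points along the fingers, y is the line along which they close (so a half turn about z gives the same grasp; the last joint's range is limited). The gripper opens to 85 mm and grips with 20 to 120 N. Pads are 22 mm wide; open, the fingers measure 114 mm over their backs; the gripper's body (76 mm by 85 mm) begins 54 mm behind the grasp point. The pads swing forward as they close: fully open they stand 13 mm farther back than shut.
Start: joints at [-1.23, 0.417, -0.01, 1.614, 0.005, 1.111, -0.053], TCP at [0.233, 0.58, 0.304] pointing down, gripper open.
Joint ranges: [-2.81, 2.81], [-0.39, 2.02], [-1.27, 1.25], [0.06, 2.57], [-1.19, 4.33], [0.19, 2], [-2.82, 2.82]. Speed limits (rad/s): [1.89, 1.89, 2.39, 2.39, 3.01, 3.01, 3.01].

INTERFACE

Orientations are given as a rotation vector (axis times angle).
In Python, from bench import arm gives the robot as it stands. The module is installed in compiled form; this text tells all that it offers.
- The arm moves only by the tool jog_arm, never from a script. Its argument "commands" is one flat list of numbers, 7 for each row, row after row: the turn, a rotation vector about the tool's x, y, z in degrees, then the shift along the tool's x, y, z in mm, then the gripper command: -1 is shut, 1 is fully open, values between are in proportion. A call has 1 to 10 rows; each row shifts and turns the commanded pose from where the row before left it, along the tool's axes as they then stand; what a row does not reach is not made up. A row lasts 1/8 s, in which the tool goes at most 62.5 mm and 10.7 degrees, less where a joint would pass 70% of its speed; a pose out of reach is approached as far as the arm can. A call with a gripper value outside its range is refused whole. The fingers move at their own pace and stop on an object; the grip force is fixed at half the most. Time passes only in rows, so rows that do not move let the fingers close. It gives the time, the measured TCP pose, the force, the opening and the grip force at its end, in the units of the state.
- arm.state(): the state, without advancing time (a new reading comes with each control period).
- arm.camera(name): name is "side" or "top" or "wrist"; returns a dict with "image" (400x640x3 uint8, red, green, blue), "fx", "fy", "cx", "cy" (pixels), "T" (4x4, takes a point from camera to world coordinates); the wrist camera has in their place "hand_eye" (4x4, takes a point from camera to tool coordinates, whose origin is the TCP and whose axes are the flange's). Camera axes: x right, y down, z forward; pixel columns grow to the right and rows downward; lengths in m; the calibration is good to about 2 mm. The wrist camera is an equidistant fisheye: a pixel r from the principal point sees the ray r / f radians off the axis. A picture is of the moment at which its call begins: read the wrist's pose just before it. There is no depth.
- arm.close_job(): hands the job in; it is judged then, once.
Trained networks look in a picture, given as the dict that the camera call returned (one of the last four; its "shot" number tells which), for a name from the list of things; names that differ only in an ending like _2 or _b are one class to them, and where a whole thing is asked for, a point or a joint stands for the part that bears it (a point fixed in the world has none). Each returns a list of dicts, best first, with "confidence" (0 to 1); they miss things now and then, are a little off and sometimes report something else, mostly with a low value. They report only what shows in the picture. A call takes as long as a camera call. They do not tell look-alikes from the thing itself.
- arm.recognise(picture, name): "xyz" ([x, y, z] in m, in world coordinates, good to about 4 mm: the middle of the surface that is visible of it).
- arm.cut_out(picture, name): "pixels" (400x640 bool, what is visible of it).
- arm.spot_point(picture, name): "xyz" ([x, y, z] in m, in world coordinates, good to about 4 mm: a listed point, or the origin of a listed thing).
The state is a dict: "t": time; "joint_positions": joint angles; "joint_vel": joint speeds; "joint_torque": joint torques, N m; "eef_pos": TCP position; "eef_rot": TCP orientation; "wrist_force": force on the tool from outside, world axes, zero at the start; "moment": the same for the moment, N m; "width": finger opening in m; "gripper_force": force on a finger pad.
Only numpy, scipy, OpenCV 4.12 (cv2) and the standard library are available. Lean on these libraries where they do the work, as an engineer would, in place of code of your own. Each camera call takes 0.05 s, during which the arm holds its last target. There are 200 camera calls.

TASK

Line up the four upturned ceramic gourds by size on the four grey drip discs of the drying rack, one mouth down in the middle of each disc: the smallest on the disc next to the green tub, then larger and larger, with the largest next to the brush. Set them down without dropping any or tipping any over, and leave the tub and the brush where they are.

Things in the scene. Friction and masses are not known exactly. Their poses are not given: they have to be found in the camera images.
- gourd_smallest_mid (a point): The smallest of four upturned terracotta-coloured ceramic gourds (mate cups) of the same shape: 62 mm high, greatest diameter 45 mm (straight-sided from 21 to 40 mm above its rim, narrower above and below), rim diameter 36 mm, standing mouth down. It starts loose on the flat drip tray of the rack (12 mm above the work surface), on the robot's side of the ledge. The point is on its axis half-way up, 31 mm above the rim; z up along the axis.
- gourd_second_mid (a point): The second smallest of four upturned terracotta-coloured ceramic gourds (mate cups) of the same shape: 74 mm high, greatest diameter 52 mm (straight-sided from 25 to 47 mm above its rim, narrower above and below), rim diameter 42 mm, standing mouth down. It starts loose on the flat drip tray of the rack (12 mm above the work surface), on the robot's side of the ledge. The point is on its axis half-way up, 37 mm above the rim; z up along the axis.
- gourd_third_mid (a point): The third smallest of four upturned terracotta-coloured ceramic gourds (mate cups) of the same shape: 86 mm high, greatest diameter 59 mm (straight-sided from 29 to 55 mm above its rim, narrower above and below), rim diameter 47 mm, standing mouth down. It starts loose on the flat drip tray of the rack (12 mm above the work surface), on the robot's side of the ledge. The point is on its axis half-way up, 43 mm above the rim; z up along the axis.
- gourd_largest_mid (a point): The largest of four upturned terracotta-coloured ceramic gourds (mate cups) of the same shape: 98 mm high, greatest diameter 66 mm (straight-sided from 33 to 63 mm above its rim, narrower above and below), rim diameter 53 mm, standing mouth down. It starts loose on the flat drip tray of the rack (12 mm above the work surface), on the robot's side of the ledge. The point is on its axis half-way up, 49 mm above the rim; z up along the axis.
- disc1_top (a point): One of four equal flat grey drip discs, 74 mm across and 4 mm thick, fixed in a straight row 90 to 120 mm apart on the rack's raised white ledge (ledge top 30 mm above the work surface, 18 mm above the tray). Disc 1 counted along the row from the robot's left (1) to its right (4). The point is the centre of its top face; y runs along the row to the robot's left, x across the row away from the robot, z up. A white hook rail, 100 mm away beyond the row, is 95 mm high.
- disc2_top (a point): One of four equal flat grey drip discs, 74 mm across and 4 mm thick, fixed in a straight row 90 to 120 mm apart on the rack's raised white ledge (ledge top 30 mm above the work surface, 18 mm above the tray). Disc 2 counted along the row from the robot's left (1) to its right (4). The point is the centre of its top face; y runs along the row to the robot's left, x across the row away from the robot, z up. A white hook rail, 100 mm away beyond the row, is 95 mm high.
- disc3_top (a point): One of four equal flat grey drip discs, 74 mm across and 4 mm thick, fixed in a straight row 90 to 120 mm apart on the rack's raised white ledge (ledge top 30 mm above the work surface, 18 mm above the tray). Disc 3 counted along the row from the robot's left (1) to its right (4). The point is the centre of its top face; y runs along the row to the robot's left, x across the row away from the robot, z up. A white hook rail, 100 mm away beyond the row, is 95 mm high.
- disc4_top (a point): One of four equal flat grey drip discs, 74 mm across and 4 mm thick, fixed in a straight row 90 to 120 mm apart on the rack's raised white ledge (ledge top 30 mm above the work surface, 18 mm above the tray). Disc 4 counted along the row from the robot's left (1) to its right (4). The point is the centre of its top face; y runs along the row to the robot's left, x across the row away from the robot, z up. A white hook rail, 100 mm away beyond the row, is 95 mm high.
- tub_mid (a point): Closed green plastic tub, round, 84 mm across, 60 mm high, loose on the ledge beyond one end of the row of discs: that end is for the smallest gourd. Leave it there. The point is on its axis half-way up, 30 mm above its foot.
- brush_mid (a point): Small round brush with a pale wooden knob, 58 mm across, 62 mm high, bristles down, loose on the ledge beyond the other end of the row. Leave it there. The point is on its axis half-way up, 31 mm above its foot.
Mind the look-alikes: they are no part of the job. Leave any yellow look-alike of the part that bears gourd_largest_mid alone.

How it is judged:
By the outcome, as a careful person would: the job done as asked, in the order asked, and still so for the second after the job is handed in, with the robot touching nothing.
It also fails if it takes over 91 s, if anything falls off the work surface, if the arm or the gripper's body presses on something with over 40 N, if the wrist force passes 120 N, or if a joint passes its speed limit or range.

## Working session

There is one attempt and no reset: what is moved stays moved. The work goes in short steps, Python scripts to look and compute and a tool call to move; the robot and the scene stay as the last step left them, time stands still between calls to the robot, and variables do not carry over. Pictures are saved under pics/ and viewed, at most 14 in all, crops included, and the job is handed in when it is done.

Besides the shell and the picture viewer there is one more tool, called by a JSON object that holds its "method" and its "body". jog_arm: Moves the arm, as the interface text tells. Its arguments: {"type":"object","properties":{"commands":{"type":"array"}},"required":["commands"]}

```bash
mkdir -p pics; python3 - <<'E'
from bench import arm
import cv2,numpy as np
s=arm.state();print({k:np.round(v,3).tolist() for k,v in s.items()},arm.tips_ahead)
for c in("top","side"):
    p=arm.camera(c);cv2.imwrite(f"pics/{c}0.png",p["image"][:,:,::-1])
    print(c,p["fx"],p["cx"],p["cy"],np.round(p["T"],3).tolist())
    for n in["gourd_smallest_mid","gourd_second_mid","gourd_third_mid","gourd_largest_mid","disc1_top","disc2_top","disc3_top","disc4_top","tub_mid","brush_mid"]:
        print(n,[(np.round(d["xyz"],3).tolist(),round(d["confidence"],2)) for d in arm.spot_point(p,n)][:5])
E
```

```text
{'t': 0.0, 'joint_positions': [-1.23, 0.418, -0.01, 1.614, 0.005, 1.111, -0.053], 'joint_vel': [0.0, -0.0, -0.001, -0.0, -0.0, 0.001, 0.001], 'joint_torque': [-0.001, -86.448, 0.678, -43.489, 0.019, 0.008, 0.0], 'eef_pos': [0.233, 0.58, 0.303], 'eef_rot': [-0.597, -3.084, 0.002], 'wrist_force': [-0.192, -0.864, -1.07], 'moment': [0.028, 0.032, 0.028], 'gripper_force': 0.0, 'width': 0.085} 0.0726
top 362.0216921095256 317.8717875260602 202.12713029565356 [[0.013, -0.986, 0.165, 0.384], [-1.0, -0.013, 0.002, 0.072], [0.0, -0.165, -0.986, 1.018], [0.0, 0.0, 0.0, 1.0]]
gourd_smallest_mid [([0.454, -0.112, 0.042], 0.52), ([0.636, 0.102, 0.035], 0.16)]
gourd_second_mid [([0.487, 0.048, 0.048], 0.5)]
gourd_third_mid [([0.452, -0.274, 0.058], 0.97)]
gourd_largest_mid [([0.566, 0.419, 0.047], 0.82), ([0.466, 0.167, 0.066], 0.7)]
disc1_top [([0.637, 0.105, 0.035], 0.79)]
disc2_top [([0.625, 0.002, 0.028], 0.87), ([0.62, -0.095, 0.035], 0.28)]
disc3_top [([0.619, -0.094, 0.034], 0.65), ([0.451, -0.111, 0.047], 0.63)]
disc4_top []
tub_mid [([0.646, 0.244, 0.06], 0.69)]
brush_mid [([0.6, -0.327, 0.06], 0.85)]
side 405.8704669926442 316.64178254297417 199.30439977934023 [[0.958, -0.201, 0.205, 0.349], [-0.287, -0.681, 0.673, -0.635], [0.004, -0.704, -0.71, 0.781], [0.0, 0.0, 0.0, 1.0]]
gourd_smallest_mid [([0.452, -0.113, 0.045], 0.6)]
gourd_second_mid [([0.489, 0.05, 0.046], 0.6)]
gourd_third_mid [([0.452, -0.274, 0.05], 0.8)]
gourd_largest_mid [([0.562, 0.425, 0.048], 0.76), ([0.466, 0.167, 0.059], 0.62), ([0.641, 0.246, 0.058], 0.49)]
disc1_top [([0.634, 0.108, 0.029], 0.82)]
disc2_top [([0.628, -0.001, 0.031], 0.93)]
disc3_top [([0.618, -0.094, 0.035], 0.61)]
disc4_top [([0.61, -0.205, 0.032], 0.95)]
tub_mid [([0.638, 0.246, 0.056], 0.7)]
brush_mid [([0.596, -0.327, 0.058], 0.78)]
```

View pics/top0.png

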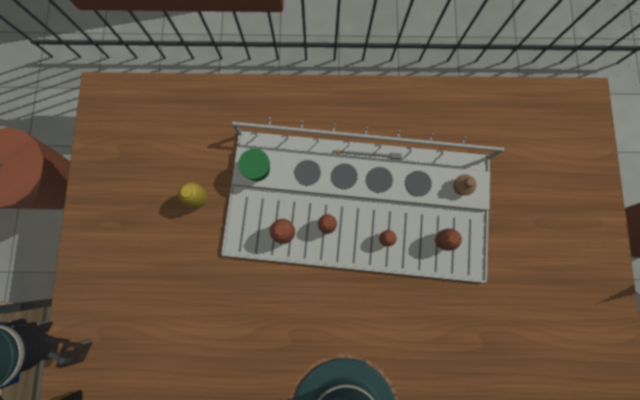

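View pics/side0.png

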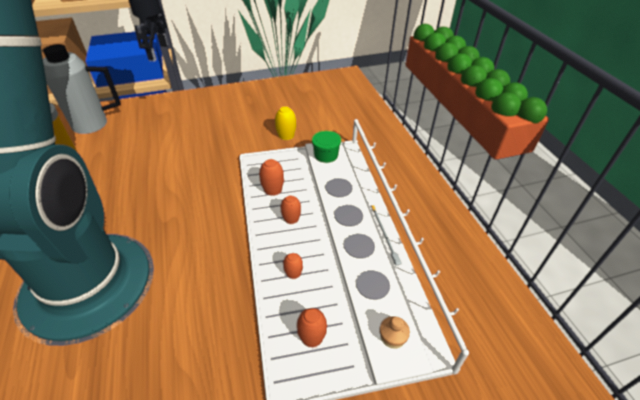

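The top view shows the tub at (254,165), the discs at (307,172), (344,176), (379,180) and (418,183), and the brush at (465,185). The red gourds are at (283,231), (327,223), (388,238) and (449,240), and the yellow look-alike is at (193,196). The side view agrees with this, so disc 1 is the one next to the tub. Next I'll refine the positions and check the sizes from the masks.

```bash
cat > h.py <<'E'
from bench import arm
import cv2,numpy as np
from scipy.optimize import least_squares
H=dict(gourd_smallest_mid=.062,gourd_second_mid=.074,gourd_third_mid=.086,gourd_largest_mid=.098)
G0=dict(gourd_smallest_mid=(.453,-.112),gourd_second_mid=(.488,.049),gourd_third_mid=(.452,-.274),gourd_largest_mid=(.466,.167))
def proj(p,X):
    c=(X-p["T"][:3,3])@p["T"][:3,:3]
    return c[:,:2]/c[:,2:]*[p["fx"],p["fy"]]+[p["cx"],p["cy"]]
def plane(p,uv,z):
    d=p["T"][:3,:3]@np.array([(uv[0]-p["cx"])/p["fx"],(uv[1]-p["cy"])/p["fy"],1]);o=p["T"][:3,3]
    return o+d*(z-o[2])/d[2]
def gourd(x,y,z,h):
    prof=[(0,.27),(.1,.305),(.22,.33),(.335,.335),(.645,.335),(.78,.31),(.9,.24),(.97,.15),(1,.08)]
    a=np.linspace(0,2*np.pi,24)
    return np.vstack([np.c_[x+h*r*np.cos(a),y+h*r*np.sin(a),0*a+z+h*k] for k,r in prof])
def mom(uv):
    m=cv2.moments(cv2.convexHull(uv.astype(np.float32)));return np.array([m["m10"]/m["m00"],m["m01"]/m["m00"],np.sqrt(m["m00"])])
def mask_mom(m):
    ys,xs=np.nonzero(m);return np.array([xs.mean(),ys.mean(),np.sqrt(len(xs))])
def fit(ps,ms,x0,z,h):
    f=lambda q:np.concatenate([mom(proj(p,gourd(q[0],q[1],z,q[2])))-m for p,m in zip(ps,ms)])
    r=least_squares(f,[*x0,h],diff_step=1e-3);return r.x,np.abs(r.fun).max()
def find(p,n,uv):
    c=[d["pixels"] for d in arm.cut_out(p,n)]
    c=[mask_mom(m) for m in c if m.sum()>20]
    c=[m for m in c if np.hypot(*(m[:2]-uv))<12]
    return c[0] if c else None
E
python3 - <<'E'
from h import *
ps=[arm.camera("top"),arm.camera("side")]
for n,h in H.items():
    for i in (0,1,None):
        pp=ps if i is None else [ps[i]]
        ms=[find(p,n,mom(proj(p,gourd(*G0[n],.012,h)))[:2]) for p in pp]
        ok=[(p,m) for p,m in zip(pp,ms) if m is not None]
        if ok:
            x,e=fit([o[0] for o in ok],[o[1] for o in ok],G0[n],.012,h);print(n,i,np.round(x,4),round(e,2))
D=[(.636,.106),(.626,0),(.619,-.094),(.61,-.205)]
for k,d in enumerate(D):
    for p in ps:
        m=find(p,f"disc{k+1}_top",proj(p,np.array([[*d,.034]]))[0])
        if m is not None: print("disc",k+1,np.round(plane(p,m[:2],.033),4),m[2])
E
```

```text
gourd_smallest_mid 0 [ 0.4512 -0.1131  0.0651] 0.0
gourd_smallest_mid 1 [ 0.4524 -0.1161  0.0645] 0.0
gourd_smallest_mid None [ 0.452  -0.1146  0.0643] 0.54
gourd_second_mid 0 [0.4864 0.0499 0.0767] 0.0
gourd_second_mid 1 [0.4879 0.0461 0.0756] 0.0
gourd_second_mid None [0.4874 0.0484 0.0755] 0.58
gourd_third_mid 0 [ 0.4485 -0.2734  0.0821] 0.0
gourd_third_mid 1 [ 0.4499 -0.2728  0.0859] 0.0
gourd_third_mid None [ 0.4494 -0.2727  0.0847] 0.68
gourd_largest_mid 0 [0.4635 0.1699 0.0916] 0.0
gourd_largest_mid 1 [0.4666 0.1669 0.0964] 0.0
gourd_largest_mid None [0.4651 0.169  0.0942] 0.71
disc 1 [0.6318 0.1053 0.033 ] 23.021728866442675
disc 1 [0.633  0.0997 0.033 ] 20.46948949045872
disc 2 [0.6238 0.0027 0.033 ] 22.956480566497994
disc 2 [ 0.6242 -0.002   0.033 ] 22.11334438749598
disc 3 [ 0.6142 -0.0957  0.033 ] 23.664319132398465
disc 3 [ 0.6144 -0.1009  0.033 ] 24.392621835300936
disc 4 [ 0.6039 -0.204   0.033 ] 23.45207879911715
disc 4 [ 0.6061 -0.2082  0.033 ] 28.124722220850465
```

{"method": "jog_arm", "body": {"commands": [0, 0, 10.44, 0, 0, 0, 1, 0, 0, 10.44, 0, 0, 0, 1, 0, 0, 10.44, 0, 0, 0, 1, 0, 0, 10.44, 0, 0, 0, 1, 0, 0, 10.44, 0, 0, 0, 1, 0, 0, 10.44, 0, 0, 0, 1, 0, 0, 10.44, 0, 0, 0, 1, 0, 0, 0, -25, 17, 0, 1, 0, 0, 0, -45, 31, 0, 1, 0, 0, 0, -50, 34, 0, 1]}}

```text
t: 3.65
eef_pos: [0.305, 0.4519, 0.3038]
eef_rot: [2.315, 2.123, 0.0]
wrist_force: [2.5, -0.4, 0.8]
width: 0.0855
gripper_force: 0.0
```

{"method": "jog_arm", "body": {"commands": [0, 0, 0, -50, 34, 0, 1, 0, 0, 0, -50, 34, 0, 1, 0, 0, 0, -50, 34, 0, 1, 0, 0, 0, -50, 34, 0, 1, 0, 0, 0, -45, 31, 0, 1, 0, 0, 0, -24, 18, 0, 1, 0, 0, 0, 0, 0, 0, 1, 0, 0, 0, 0, 0, 0, 1]}}

```text
t: 4.65
eef_pos: [0.4651, 0.1696, 0.3039]
eef_rot: [-2.316, -2.123, 0.0]
wrist_force: [0.5, 0.4, -0.1]
width: 0.0855
gripper_force: 0.0
```

```bash
cat >> h.py <<'E'
from scipy.spatial.transform import Rotation as R
def st():
    s=arm.state();print("t",s["t"],"pos",np.round(s["eef_pos"],4),"w",round(s["width"],4),"gf",round(s["gripper_force"],1),"F",np.round(s["wrist_force"],1),"q",np.round(s["joint_positions"],2))
    return s["eef_pos"],R.from_rotvec(s["eef_rot"]).as_matrix()
def delta(x,y,z):
    p,r=st();print("shift mm",np.round(1e3*r.T@(np.array([x,y,z])-p),1),"tool y,z",np.round(r[:,1],3),np.round(r[:,2],3))
E
python3 - <<'E'
from h import *
delta(.465,.169,.200)
p,r=st();w=arm.camera("wrist");cv2.imwrite("pics/w1.png",w["image"][:,:,::-1])
print(w["fx"],w["cx"],w["cy"],np.round(w["hand_eye"],3).tolist())
for n in["gourd_largest_mid","gourd_second_mid","disc1_top","disc2_top","tub_mid"]:
    print(n,[(np.round(d["xyz"],3).tolist(),round(d["confidence"],2)) for d in arm.spot_point(w,n)][:3])
E
```

```text
t 4.65 pos [0.4651 0.1696 0.3039] w 0.0855 gf 0.0 F [ 0.5  0.4 -0.1] q [-0.85  0.2   0.49  1.94 -0.11  1.03 -0.39]
shift mm [-6.000e-01 -1.000e-01  1.039e+02] tool y,z [ 0.996 -0.087 -0.   ] [-0.  0. -1.]
t 4.65 pos [0.4651 0.1696 0.3039] w 0.0855 gf 0.0 F [ 0.5  0.4 -0.1] q [-0.85  0.2   0.49  1.94 -0.11  1.03 -0.39]
309.70691628693146 312.6030165306296 197.71714297869937 [[-0.0, -0.961, -0.278, 0.071], [1.0, 0.0, -0.0, 0.0], [0.0, -0.278, 0.961, -0.071], [0.0, 0.0, 0.0, 1.0]]
gourd_largest_mid []
gourd_second_mid [([0.491, 0.048, 0.048], 0.64)]
disc1_top [([0.637, 0.107, 0.033], 0.65)]
disc2_top [([0.626, 0.004, 0.032], 0.79)]
tub_mid [([0.642, 0.246, 0.062], 0.9)]
```

View pics/w1.png

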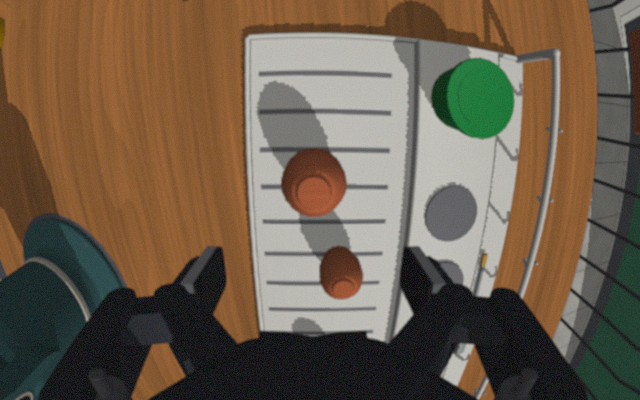

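The wrist view shows the largest gourd's axis at column 313, which is midway between the fingers. The tub is at (480,98) and disc 1 at (451,212). I'll descend onto the gourd and grip it.

{"method": "jog_arm", "body": {"commands": [0, 0, 0, 0, 0, 35, 1, 0, 0, 0, 0, 0, 50, 1, 0, 0, 0, 0, 0, 45, 1, 0, 0, 0, 0, 0, 30, 1, 0, 0, 0, 0, 0, 18, 1, 0, 0, 0, 0, 0, 10, 1, 0, 0, 0, 0, 0, 0, 1]}}

```text
t: 5.82
eef_pos: [0.4655, 0.169, 0.116]
eef_rot: [2.316, 2.122, -0.0]
wrist_force: [0.7, -0.3, 0.1]
width: 0.0854
gripper_force: 0.0
```

{"method": "jog_arm", "body": {"commands": [0, 0, 0, 0, 0, 0, 0, 0, 0, 0, 0, 0, 0, -0.5, 0, 0, 0, 0, 0, 0, -1, 0, 0, 0, 0, 0, 0, -1, 0, 0, 0, 0, 0, 0, -1, 0, 0, 0, 0, 0, 0, -1]}}

```text
t: 6.58
eef_pos: [0.4659, 0.1691, 0.1173]
eef_rot: [2.316, 2.122, 0.003]
wrist_force: [-4.0, -0.8, 16.6]
width: 0.0639
gripper_force: 62.3
```

{"method": "jog_arm", "body": {"commands": [0, 0, 0, 0, 0, -4, -1, 0, 0, 0, 0, 0, -12, -1, 0, 0, 0, 0, 0, -24, -1, 0, 0, 0, 0, 0, -36, -1, 0, 0, 0, 0, 0, -36, -1, 0, 0, 0, 0, 0, -20, -1, 0, 0, 0, 0, 0, -8, -1, 0, 0, 0, 0, 0, 0, -1]}}

```text
t: 7.58
eef_pos: [0.4654, 0.1689, 0.2561]
eef_rot: [-2.316, -2.122, -0.001]
wrist_force: [0.2, 0.7, -3.2]
width: 0.0636
gripper_force: 67.1
```

```bash
python3 - <<'E'
from h import *
delta(.607,-.2055,.25)
w=arm.camera("wrist");p=arm.camera("side")
cv2.imwrite("pics/g1.png",np.hstack([w["image"][:,:400],p["image"][60:,150:550][:340].repeat(1,0) if 0 else cv2.resize(p["image"][80:280,200:400],(400,400))])[:,:,::-1])
E
```

```text
t 7.575 pos [0.4654 0.1689 0.2561] w 0.0636 gf 67.1 F [ 0.2  0.7 -3.2] q [-0.84  0.26  0.5   1.99 -0.16  0.92 -0.35]
shift mm [-360.6  173.8    6. ] tool y,z [ 0.996 -0.087  0.   ] [ 0.  0. -1.]
```

View pics/g1.png

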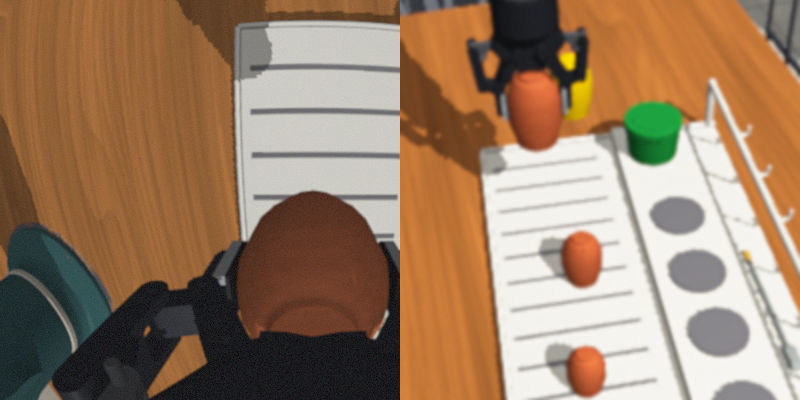

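The gourd is held upright. While still here I'll sharpen the disc centres by segmenting the grey areas in the first pictures.

```bash
python3 - <<'E'
from h import *
D=[(.635,.105),(.6255,0),(.616,-.096),(.607,-.2055)]
for c in("top","side"):
    p=arm.camera(c);g=cv2.cvtColor(cv2.imread(f"pics/{c}0.png"),cv2.COLOR_BGR2GRAY).astype(np.float32)
    for k,d in enumerate(D):
        a=np.linspace(0,2*np.pi,60)
        ring=lambda r:proj(p,np.c_[d[0]+r*np.cos(a),d[1]+r*np.sin(a),0*a+.034])
        M=np.zeros(g.shape,np.uint8);cv2.fillConvexPoly(M,np.round(ring(.047)).astype(int),1)
        u,v=proj(p,np.array([[*d,.034]]))[0].astype(int)
        dark=np.median(g[v-3:v+4,u-3:u+4]);rim=ring(.045).round().astype(int);light=np.median(g[rim[:,1],rim[:,0]])
        w=np.clip((light-g)/(light-dark),0,1)*M;w[w<.25]=0
        w=w*(cv2.connectedComponents((w>.25).astype(np.uint8))[1]==cv2.connectedComponents((w>.25).astype(np.uint8))[1][v,u])
        ys,xs=np.mgrid[:400,:640];m=[(w*xs).sum()/w.sum(),(w*ys).sum()/w.sum()]
        print(c,k+1,np.round(plane(p,m,.033),4),"area ratio",round(w.sum()/cv2.contourArea(ring(.037).astype(np.float32)),3),dark,light)
E
```

```text
top 1 [0.6326 0.1057 0.033 ] area ratio 0.992 83.0 155.0
top 2 [0.6236 0.0031 0.033 ] area ratio 1.004 82.0 155.0
top 3 [ 0.6148 -0.0946  0.033 ] area ratio 1.021 82.0 155.0
top 4 [ 0.6054 -0.203   0.033 ] area ratio 1.012 83.0 154.0
side 1 [0.633  0.1006 0.033 ] area ratio 0.981 130.0 242.0
side 2 [ 0.6237 -0.0018  0.033 ] area ratio 0.978 132.0 243.0
side 3 [ 0.6149 -0.0995  0.033 ] area ratio 0.978 134.0 244.0
side 4 [ 0.6051 -0.2071  0.033 ] area ratio 0.984 137.0 244.0
```

{"method": "jog_arm", "body": {"commands": [0, 0, 0, -12, 6, 0, -1, 0, 0, 0, -26, 12, 0, -1, 0, 0, 0, -40, 18, 0, -1, 0, 0, 0, -50, 24, 0, -1, 0, 0, 0, -50, 24, 0, -1, 0, 0, 0, -50, 24, 0, -1, 0, 0, 0, -50, 24, 0, -1, 0, 0, 0, -42, 20, 0, -1, 0, 0, 0, -26, 13, 0, -1, 0, 0, 0, -12, 7, 0, -1]}}

```text
t: 9.02
eef_pos: [0.6051, -0.2054, 0.2554]
eef_rot: [2.319, 2.119, -0.002]
wrist_force: [-0.1, -0.2, -3.3]
width: 0.0644
gripper_force: 67.0
```

{"method": "jog_arm", "body": {"commands": [0, 0, 0, 0, 0, 15, -1, 0, 0, 0, 0, 0, 30, -1, 0, 0, 0, 0, 0, 30, -1, 0, 0, 0, 0, 0, 20, -1, 0, 0, 0, 0, 0, 10, -1, 0, 0, 0, 0, 0, 5, -1, 0, 0, 0, 0, 0, 2, -1, 0, 0, 0, 0, 0, 0, -1]}}

```text
t: 10.02
eef_pos: [0.6057, -0.2028, 0.1444]
eef_rot: [2.316, 2.122, 0.001]
wrist_force: [-0.2, -0.1, -1.5]
width: 0.0639
gripper_force: 67.0
```

```bash
python3 - <<'E'
from h import *
st();p=arm.camera("side");t=arm.camera("top")
cv2.imwrite("pics/p1.png",np.hstack([cv2.resize(p["image"][200:350,280:430],(400,400)),cv2.resize(t["image"][120:240,360:480],(400,400))])[:,:,::-1])
E
```

```text
t 10.025 pos [ 0.6057 -0.2028  0.1444] w 0.0639 gf 67.0 F [-0.2 -0.1 -1.5] q [-0.09  0.68  0.51  1.71 -0.42  0.86  0.51]
```

View pics/p1.png

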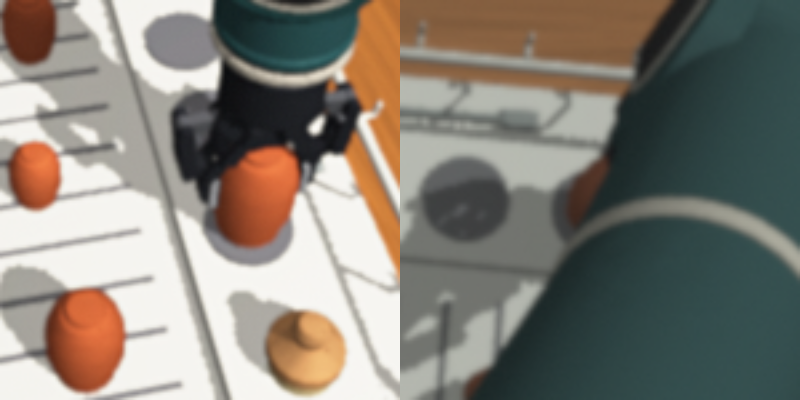

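{"method": "jog_arm", "body": {"commands": [0, 0, 0, -2, 0, 2, -1, 0, 0, 0, 0, 0, 1.5, -1, 0, 0, 0, 0, 0, 1, -1, 0, 0, 0, 0, 0, 0, -1]}}

```text
t: 10.62
eef_pos: [0.6053, -0.2048, 0.1395]
eef_rot: [2.316, 2.122, -0.0]
wrist_force: [-0.3, -0.7, -1.1]
width: 0.0641
gripper_force: 67.2
```

{"method": "jog_arm", "body": {"commands": [0, 0, 0, 0, 0, 1, -1, 0, 0, 0, 0, 0, 0, -1]}}

```text
t: 10.88
eef_pos: [0.6053, -0.2049, 0.1394]
eef_rot: [2.317, 2.122, 0.001]
wrist_force: [-7.7, 2.1, 14.5]
width: 0.064
gripper_force: 69.0
```

{"method": "jog_arm", "body": {"commands": [0, 0, 0, 0, 0, 0, 0.6, 0, 0, 0, 0, 0, 0, 0.8, 0, 0, 0, 0, 0, 0, 1, 0, 0, 0, 0, 0, 0, 1, 0, 0, 0, 0, 0, 0, 1]}}

```text
t: 11.5
eef_pos: [0.6053, -0.2048, 0.1384]
eef_rot: [2.316, 2.122, -0.0]
wrist_force: [-0.2, 1.1, 0.1]
width: 0.0856
gripper_force: 0.0
```

{"method": "jog_arm", "body": {"commands": [0, 0, 0, 0, 0, -5, 1, 0, 0, 0, 0, 0, -15, 1, 0, 0, 0, 0, 0, -30, 1, 0, 0, 0, 0, 0, -50, 1, 0, 0, 0, 0, 0, -50, 1, 0, 0, 0, 0, 0, -10, 1, 0, 0, 0, 0, 0, 0, 1]}}

```text
t: 12.38
eef_pos: [0.6054, -0.2047, 0.2993]
eef_rot: [2.316, 2.122, 0.002]
wrist_force: [0.1, 0.7, -1.1]
width: 0.0857
gripper_force: 0.0
```

```bash
cat >> h.py <<'E'
def check(n,uvxy,z=.034):
    h=H[n]
    for c in("top","side"):
        p=arm.camera(c);m=find(p,n,mom(proj(p,gourd(*uvxy,z,h)))[:2])
        if m is not None: print(c,n,np.round(fit([p],[m],uvxy,z,h)[0],4))
E
python3 - <<'E'
from h import *
delta(.4495,-.273,.30)
p=arm.camera("side");w=arm.camera("wrist")
cv2.imwrite("pics/p2.png",np.hstack([cv2.resize(p["image"][200:350,280:430],(400,400)),w["image"][:,120:520]])[:,:,::-1])
check("gourd_largest_mid",(.6053,-.205))
print([(np.round(d["xyz"],3).tolist(),round(d["confidence"],2)) for n in("gourd_largest_mid","gourd_third_mid") for d in arm.spot_point(w,n)])
E
```

```text
t 12.375 pos [ 0.6054 -0.2047  0.2993] w 0.0857 gf 0.0 F [ 0.1  0.7 -1.1] q [-0.15  0.5   0.6   1.6  -0.31  1.13  0.44]
shift mm [ -81.6 -149.3   -0.9] tool y,z [ 0.996 -0.087  0.001] [ 0.001 -0.    -1.   ]
top gourd_largest_mid [ 0.6049 -0.2057  0.0983]
side gourd_largest_mid [ 0.6052 -0.2072  0.0966]
[([0.451, -0.27, 0.055], 0.94)]
```

View pics/p2.png

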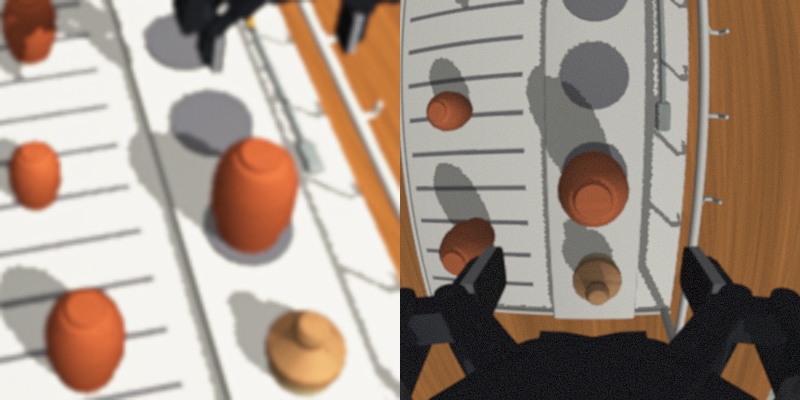

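The largest gourd stands upright on disc 4: it shows at (255,195) in the side crop and (593,190) in the wrist crop, about 1–2 mm from the disc centre. Next is the third gourd.

{"method": "jog_arm", "body": {"commands": [0, 0, 0, -12, -20, 0, 1, 0, 0, 0, -24, -44, 0, 1, 0, 0, 0, -24, -44, 10, 1, 0, 0, 0, -16, -30, 30, 1, 0, 0, 0, -6, -11, 50, 1, 0, 0, 0, 0, 0, 45, 1, 0, 0, 0, 0, 0, 30, 1, 0, 0, 0, 0, 0, 18, 1, 0, 0, 0, 0, 0, 0, 1]}}

```text
t: 13.9
eef_pos: [0.4494, -0.2734, 0.1149]
eef_rot: [-2.316, -2.121, 0.001]
wrist_force: [0.1, 0.0, 0.1]
width: 0.0855
gripper_force: 0.0
```

```bash
python3 - <<'E'
from h import *
delta(.4503,-.2725,.105)
E
```

```text
t 13.9 pos [ 0.4494 -0.2734  0.1149] w 0.0855 gf 0.0 F [0.1 0.  0.1] q [ 0.07  0.57  0.53  2.01 -0.44  0.68  0.79]
shift mm [1.  0.8 9.9] tool y,z [ 0.996 -0.088 -0.001] [-0.001  0.    -1.   ]
```

{"method": "jog_arm", "body": {"commands": [0, 0, 0, 1, 1, 10, 1, 0, 0, 0, 0, 0, 0, 0.5, 0, 0, 0, 0, 0, 0, 0, 0, 0, 0, 0, 0, 0, -0.5, 0, 0, 0, 0, 0, 0, -1, 0, 0, 0, 0, 0, 0, -1, 0, 0, 0, 0, 0, 0, -1]}}

```text
t: 14.78
eef_pos: [0.451, -0.2726, 0.1063]
eef_rot: [2.316, 2.122, 0.001]
wrist_force: [-2.3, 3.3, 8.5]
width: 0.0576
gripper_force: 62.4
```

{"method": "jog_arm", "body": {"commands": [0, 0, 0, 0, 0, -4, -1, 0, 0, 0, 0, 0, -12, -1, 0, 0, 0, 0, 0, -24, -1, 0, 0, 0, 0, 0, -40, -1, 0, 0, 0, 0, 0, -40, -1, 0, 0, 0, 0, 0, -36, -1, 0, 0, 0, 0, 0, -16, -1, 0, 0, 0, 0, 0, -4, -1, 0, 0, 0, 0, 0, 0, -1]}}

```text
t: 15.9
eef_pos: [0.4506, -0.2722, 0.2807]
eef_rot: [-2.316, -2.122, 0.001]
wrist_force: [-0.7, -0.0, -3.3]
width: 0.0576
gripper_force: 64.6
```

```bash
python3 - <<'E'
from h import *
delta(.6149,-.097,.28)
E
```

```text
t 15.9 pos [ 0.4506 -0.2722  0.2807] w 0.0576 gf 64.6 F [-0.7 -0.  -3.3] q [-0.08  0.32  0.68  1.9  -0.24  1.    0.62]
shift mm [188.9 148.4   0.6] tool y,z [ 0.996 -0.087 -0.001] [-0.001  0.    -1.   ]
```

{"method": "jog_arm", "body": {"commands": [0, 0, 0, 8, 6, 0, -1, 0, 0, 0, 22, 17, 0, -1, 0, 0, 0, 36, 28, 0, -1, 0, 0, 0, 40, 32, 0, -1, 0, 0, 0, 40, 32, 0, -1, 0, 0, 0, 28, 22, 0, -1, 0, 0, 0, 12, 9, 0, -1, 0, 0, 0, 3, 2, 0, -1, 0, 0, 0, 0, 0, 0, -1]}}

```text
t: 17.02
eef_pos: [0.6142, -0.098, 0.2812]
eef_rot: [-2.318, -2.121, 0.001]
wrist_force: [-0.5, -0.5, -1.7]
width: 0.0576
gripper_force: 64.5
```

{"method": "jog_arm", "body": {"commands": [0, 0, 0, 0, 0, 15, -1, 0, 0, 0, 0, 0, 32, -1, 0, 0, 0, 0, 0, 40, -1, 0, 0, 0, 0, 0, 32, -1, 0, 0, 0, 0, 0, 18, -1, 0, 0, 0, 0, 0, 8, -1, 0, 0, 0, 0, 0, 3, -1, 0, 0, 0, 0, 0, 0, -1]}}

```text
t: 18.02
eef_pos: [0.6151, -0.0973, 0.1341]
eef_rot: [2.316, 2.122, 0.001]
wrist_force: [-0.2, 0.4, -1.3]
width: 0.0573
gripper_force: 64.5
```

```bash
python3 - <<'E'
from h import *
delta(.6149,-.097,.1283)
p=arm.camera("side")
cv2.imwrite("pics/p3.png",cv2.resize(p["image"][180:330,290:440],(500,500))[:,:,::-1])
E
```

```text
t 18.025 pos [ 0.6151 -0.0973  0.1341] w 0.0573 gf 64.5 F [-0.2  0.4 -1.3] q [-0.25  0.67  0.5   1.75 -0.41  0.82  0.35]
shift mm [ 0.2 -0.2  5.8] tool y,z [ 0.996 -0.087  0.001] [ 0.001 -0.    -1.   ]
```

View pics/p3.png

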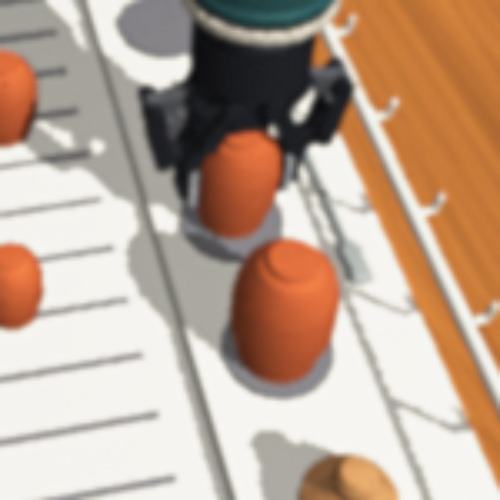

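The third gourd hangs just above disc 3 at (238,185), and the largest stands on disc 4 at (283,310). I'll lower it to contact.

{"method": "jog_arm", "body": {"commands": [0, 0, 0, 0, 0, 2.5, -1, 0, 0, 0, 0, 0, 1.5, -1, 0, 0, 0, 0, 0, 1, -1, 0, 0, 0, 0, 0, 0.7, -1, 0, 0, 0, 0, 0, 0, -1]}}

```text
t: 18.7
eef_pos: [0.6148, -0.0972, 0.1283]
eef_rot: [-2.316, -2.122, -0.001]
wrist_force: [-4.3, 1.9, 10.7]
width: 0.0578
gripper_force: 65.7
```

{"method": "jog_arm", "body": {"commands": [0, 0, 0, 0, 0, 0, 0.5, 0, 0, 0, 0, 0, 0, 0.7, 0, 0, 0, 0, 0, 0, 1, 0, 0, 0, 0, 0, 0, 1, 0, 0, 0, 0, 0, -5, 1, 0, 0, 0, 0, 0, -15, 1, 0, 0, 0, 0, 0, -35, 1, 0, 0, 0, 0, 0, -50, 1, 0, 0, 0, 0, 0, -40, 1, 0, 0, 0, 0, 0, -15, 1]}}

```text
t: 19.95
eef_pos: [0.6152, -0.0975, 0.2913]
eef_rot: [2.315, 2.12, 0.005]
wrist_force: [0.1, -0.3, -0.7]
width: 0.0853
gripper_force: 0.0
```

```bash
python3 - <<'E'
from h import *
delta(.4875,.0485,.097)
check("gourd_third_mid",(.6149,-.097))
w=arm.camera("wrist")
print([(n,np.round(d["xyz"],3).tolist(),round(d["confidence"],2)) for n in("gourd_second_mid","gourd_smallest_mid") for d in arm.spot_point(w,n)])
E
```

```text
t 19.95 pos [ 0.6152 -0.0975  0.2913] w 0.0853 gf 0.0 F [ 0.1 -0.3 -0.7] q [-0.33  0.48  0.59  1.65 -0.29  1.1   0.26]
shift mm [ 134.2 -140.8  193.7] tool y,z [ 0.996 -0.088  0.004] [ 0.004 -0.    -1.   ]
top gourd_third_mid [ 0.6279 -0.0795  0.0332]
side gourd_third_mid [ 0.6149 -0.0972  0.085 ]
[('gourd_second_mid', [0.492, 0.046, 0.047], 0.85), ('gourd_smallest_mid', [0.45, -0.118, 0.043], 0.73)]
```

{"method": "jog_arm", "body": {"commands": [0, 0, 0, 12, -13, 0, 0.75, 0, 0, 0, 32, -34, 0, 0.75, 0, 0, 0, 40, -42, 0, 0.75, 0, 0, 0, 32, -33, 10, 0.75, 0, 0, 0, 14, -14, 35, 0.75, 0, 0, 0, 4, -4, 50, 0.75, 0, 0, 0, 0, 0, 45, 0.75, 0, 0, 0, 0, 0, 30, 0.75, 0, 0, 0, 0, 0, 13, 0.75, 0, 0, 0, 0, 0, 0, 0.75]}}

```text
t: 21.55
eef_pos: [0.4866, 0.0486, 0.1046]
eef_rot: [-2.316, -2.122, 0.001]
wrist_force: [-0.3, -0.1, 0.3]
width: 0.0743
gripper_force: 0.0
```

```bash
python3 - <<'E'
from h import *
delta(.488,.048,.098)
E
```

```text
t 21.55 pos [0.4866 0.0486 0.1046] w 0.0743 gf 0.0 F [-0.3 -0.1  0.3] q [-0.53  0.52  0.45  2.1  -0.39  0.6   0.1 ]
shift mm [-0.5  1.4  6.6] tool y,z [ 0.996 -0.087 -0.001] [-0.001 -0.    -1.   ]
```

{"method": "jog_arm", "body": {"commands": [0, 0, 0, 0, 1.5, 6.5, 0.75, 0, 0, 0, 0, 0, 0, 0.3, 0, 0, 0, 0, 0, 0, -0.2, 0, 0, 0, 0, 0, 0, -0.6, 0, 0, 0, 0, 0, 0, -1, 0, 0, 0, 0, 0, 0, -1, 0, 0, 0, 0, 0, 0, -1]}}

```text
t: 22.42
eef_pos: [0.4887, 0.0485, 0.099]
eef_rot: [2.316, 2.122, 0.001]
wrist_force: [-3.3, -0.8, 10.1]
width: 0.0507
gripper_force: 60.6
```

{"method": "jog_arm", "body": {"commands": [0, 0, 0, 0, 0, -4, -1, 0, 0, 0, 0, 0, -12, -1, 0, 0, 0, 0, 0, -24, -1, 0, 0, 0, 0, 0, -40, -1, 0, 0, 0, 0, 0, -40, -1, 0, 0, 0, 0, 0, -30, -1, 0, 0, 0, 0, 0, -14, -1, 0, 0, 0, 0, 0, -4, -1, 0, 0, 0, 0, 0, 0, -1]}}

```text
t: 23.55
eef_pos: [0.4882, 0.0485, 0.2656]
eef_rot: [-2.316, -2.122, 0.001]
wrist_force: [0.1, -0.2, -2.5]
width: 0.0504
gripper_force: 62.7
```

```bash
python3 - <<'E'
from h import *
delta(.6237,.0006,.265)
E
```

```text
t 23.55 pos [0.4882 0.0485 0.2656] w 0.0504 gf 62.7 F [ 0.1 -0.2 -2.5] q [-0.68  0.25  0.6   2.   -0.18  0.94 -0.08]
shift mm [-35.8 139.1   0.5] tool y,z [ 0.996 -0.087 -0.001] [-0.001 -0.    -1.   ]
```

{"method": "jog_arm", "body": {"commands": [0, 0, 0, -2, 8, 0, -1, 0, 0, 0, -6, 22, 0, -1, 0, 0, 0, -9, 36, 0, -1, 0, 0, 0, -9, 36, 0, -1, 0, 0, 0, -6, 24, 10, -1, 0, 0, 0, -3, 10, 25, -1, 0, 0, 0, -1, 3, 38, -1, 0, 0, 0, 0, 0, 36, -1, 0, 0, 0, 0, 0, 20, -1, 0, 0, 0, 0, 0, 8, -1]}}

```text
t: 24.8
eef_pos: [0.6237, 0.0001, 0.128]
eef_rot: [-2.316, -2.122, 0.002]
wrist_force: [0.9, -0.2, 0.2]
width: 0.0505
gripper_force: 62.7
```

{"method": "jog_arm", "body": {"commands": [0, 0, 0, 0, 0, 2, -1, 0, 0, 0, 0, 0, 0, -1, 0, 0, 0, 0, 0, 0, -1]}}

```text
t: 25.18
eef_pos: [0.6242, 0.0005, 0.1281]
eef_rot: [2.316, 2.122, 0.002]
wrist_force: [-0.3, 0.1, -1.8]
width: 0.0505
gripper_force: 62.7
```

```bash
python3 - <<'E'
from h import *
delta(.6237,.0006,.121)
E
```

```text
t 25.175 pos [6.242e-01 5.000e-04 1.281e-01] w 0.0505 gf 62.7 F [-0.3  0.1 -1.8] q [-0.41  0.68  0.49  1.75 -0.42  0.82  0.2 ]
shift mm [ 0.1 -0.5  7.1] tool y,z [ 0.996 -0.087  0.001] [ 0.001  0.    -1.   ]
```

{"method": "jog_arm", "body": {"commands": [0, 0, 0, 0, 0, 3.5, -1, 0, 0, 0, 0, 0, 1.5, -1, 0, 0, 0, 0, 0, 1, -1, 0, 0, 0, 0, 0, 1, -1, 0, 0, 0, 0, 0, 0.7, -1, 0, 0, 0, 0, 0, 0, -1]}}

```text
t: 25.92
eef_pos: [0.6238, 0.0003, 0.121]
eef_rot: [-2.316, -2.122, -0.001]
wrist_force: [-11.3, 0.8, 27.0]
width: 0.0502
gripper_force: 65.5
```

{"method": "jog_arm", "body": {"commands": [0, 0, 0, 0, 0, -0.7, -1, 0, 0, 0, 0, 0, 0, 0.3, 0, 0, 0, 0, 0, 0, 0.6, 0, 0, 0, 0, 0, 0, 0.8, 0, 0, 0, 0, 0, -5, 0.8, 0, 0, 0, 0, 0, -15, 0.8, 0, 0, 0, 0, 0, -35, 0.8, 0, 0, 0, 0, 0, -50, 0.8, 0, 0, 0, 0, 0, -35, 0.8, 0, 0, 0, 0, 0, -15, 0.8]}}

```text
t: 27.18
eef_pos: [0.6243, 0.0003, 0.2782]
eef_rot: [2.315, 2.121, 0.004]
wrist_force: [0.1, 0.1, -0.7]
width: 0.0766
gripper_force: 0.0
```

```bash
python3 - <<'E'
from h import *
delta(.4515,-.1145,.094)
check("gourd_second_mid",(.6237,.0006))
p=arm.camera("side");w=arm.camera("wrist")
cv2.imwrite("pics/p4.png",np.hstack([cv2.resize(p["image"][180:330,270:420],(400,400)),w["image"][:,120:520]])[:,:,::-1])
E
```

```text
t 27.175 pos [6.243e-01 3.000e-04 2.782e-01] w 0.0766 gf 0.0 F [ 0.1  0.1 -0.7] q [-0.48  0.5   0.59  1.66 -0.31  1.08  0.11]
shift mm [-129.6 -162.6  183.6] tool y,z [ 0.996 -0.087  0.003] [ 0.003  0.    -1.   ]
side gourd_second_mid [ 6.242e-01 -5.000e-04  7.330e-02]
```

View pics/p4.png

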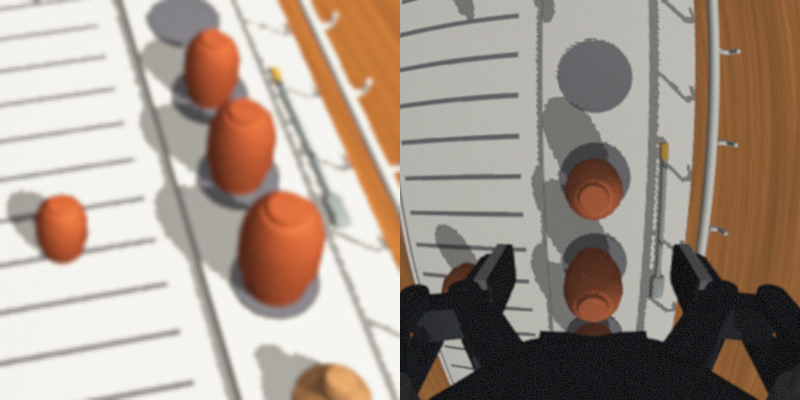

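Three gourds stand upright in their discs, at (212,70), (240,145) and (280,250) in the side crop. Now for the smallest.

{"method": "jog_arm", "body": {"commands": [0, 0, 0, -10, -13, 0, 0.6, 0, 0, 0, -30, -37, 0, 0.6, 0, 0, 0, -37, -48, 0, 0.6, 0, 0, 0, -32, -40, 0, 0.6, 0, 0, 0, -15, -18, 20, 0.6, 0, 0, 0, -5, -6, 45, 0.6, 0, 0, 0, 0, 0, 50, 0.6, 0, 0, 0, 0, 0, 35, 0.6, 0, 0, 0, 0, 0, 18, 0.6, 0, 0, 0, 0, 0, 0, 0.6]}}

```text
t: 28.72
eef_pos: [0.4505, -0.1143, 0.1069]
eef_rot: [-2.316, -2.121, 0.002]
wrist_force: [1.0, -0.3, 0.9]
width: 0.0687
gripper_force: 0.0
```

```bash
python3 - <<'E'
from h import *
delta(.4518,-.1145,.094)
E
```

```text
t 28.725 pos [ 0.4505 -0.1143  0.1069] w 0.0687 gf 0.0 F [ 1.  -0.3  0.9] q [-0.26  0.5   0.53  2.15 -0.45  0.59  0.51]
shift mm [-0.1  1.4 12.9] tool y,z [ 0.996 -0.088 -0.002] [-0.002 -0.    -1.   ]
```

{"method": "jog_arm", "body": {"commands": [0, 0, 0, 0, 1, 9, 0.6, 0, 0, 0, 0, 0, 4, 0.6, 0, 0, 0, 0, 0, 0, 0.2, 0, 0, 0, 0, 0, 0, -0.3, 0, 0, 0, 0, 0, 0, -0.7, 0, 0, 0, 0, 0, 0, -1, 0, 0, 0, 0, 0, 0, -1, 0, 0, 0, 0, 0, 0, -1]}}

```text
t: 29.72
eef_pos: [0.4522, -0.114, 0.0948]
eef_rot: [2.317, 2.122, 0.001]
wrist_force: [-3.5, 0.9, 11.7]
width: 0.0434
gripper_force: 59.4
```

{"method": "jog_arm", "body": {"commands": [0, 0, 0, 0, 0, -4, -1, 0, 0, 0, 0, 0, -12, -1, 0, 0, 0, 0, 0, -24, -1, 0, 0, 0, 0, 0, -40, -1, 0, 0, 0, 0, 0, -40, -1, 0, 0, 0, 0, 0, -36, -1, 0, 0, 0, 0, 0, -16, -1, 0, 0, 0, 0, 0, -4, -1, 0, 0, 0, 0, 0, 0, -1]}}

```text
t: 30.85
eef_pos: [0.4519, -0.1138, 0.2696]
eef_rot: [-2.316, -2.122, 0.001]
wrist_force: [-0.0, -0.2, 0.0]
width: 0.0438
gripper_force: 61.1
```

```bash
python3 - <<'E'
from h import *
delta(.633,.103,.27)
E
```

```text
t 30.85 pos [ 0.4519 -0.1138  0.2696] w 0.0438 gf 61.1 F [-0.  -0.2  0. ] q [-0.46  0.21  0.72  2.05 -0.17  0.94  0.27]
shift mm [231.8 161.5  -0.6] tool y,z [ 0.996 -0.087 -0.001] [-0.001 -0.    -1.   ]
```

{"method": "jog_arm", "body": {"commands": [0, 0, 0, 10, 7, 0, -1, 0, 0, 0, 26, 18, 0, -1, 0, 0, 0, 40, 28, 0, -1, 0, 0, 0, 46, 32, 0, -1, 0, 0, 0, 46, 32, 0, -1, 0, 0, 0, 36, 25, 0, -1, 0, 0, 0, 20, 14, 0, -1, 0, 0, 0, 8, 5.5, 0, -1, 0, 0, 0, 0, 0, 0, -1]}}

```text
t: 31.98
eef_pos: [0.6331, 0.103, 0.2694]
eef_rot: [-2.316, -2.122, 0.002]
wrist_force: [0.1, 0.1, -0.4]
width: 0.0432
gripper_force: 61.1
```

{"method": "jog_arm", "body": {"commands": [0, 0, 0, 0, 0, 15, -1, 0, 0, 0, 0, 0, 32, -1, 0, 0, 0, 0, 0, 40, -1, 0, 0, 0, 0, 0, 32, -1, 0, 0, 0, 0, 0, 18, -1, 0, 0, 0, 0, 0, 8, -1, 0, 0, 0, 0, 0, 2, -1, 0, 0, 0, 0, 0, 0, -1]}}

```text
t: 32.98
eef_pos: [0.6337, 0.103, 0.124]
eef_rot: [2.316, 2.122, 0.002]
wrist_force: [-0.4, 1.3, -1.4]
width: 0.0433
gripper_force: 61.1
```

```bash
python3 - <<'E'
from h import *
delta(.633,.103,.1168)
E
```

```text
t 32.975 pos [0.6337 0.103  0.124 ] w 0.0433 gf 61.1 F [-0.4  1.3 -1.4] q [-0.56  0.71  0.49  1.7  -0.43  0.83  0.04]
shift mm [-0.1 -0.7  7.2] tool y,z [ 0.996 -0.087  0.001] [ 0.001  0.    -1.   ]
```

{"method": "jog_arm", "body": {"commands": [0, 0, 0, 0, -0.5, 3.5, -1, 0, 0, 0, 0, 0, 1.5, -1, 0, 0, 0, 0, 0, 1, -1, 0, 0, 0, 0, 0, 0.6, -1, 0, 0, 0, 0, 0, 0, -1]}}

```text
t: 33.6
eef_pos: [0.6328, 0.103, 0.1169]
eef_rot: [-2.316, -2.122, -0.0]
wrist_force: [-2.3, -0.5, 4.5]
width: 0.0434
gripper_force: 61.7
```

The gourd has touched the disc. I'll release it, lift, and back away to the left.

{"method": "jog_arm", "body": {"commands": [0, 0, 0, 0, 0, 0.3, -1, 0, 0, 0, 0, 0, 0, 0.2, 0, 0, 0, 0, 0, 0, 0.5, 0, 0, 0, 0, 0, 0, 0.8, 0, 0, 0, 0, 0, -5, 0.8, 0, 0, 0, 0, 0, -15, 0.8, 0, 0, 0, 0, 0, -35, 0.8, 0, 0, 0, 0, 0, -50, 0.8, 0, 0, 0, 0, 0, -50, 0.8, 0, 0, 0, 0, 0, -30, 0.8]}}

```text
t: 34.85
eef_pos: [0.6331, 0.1027, 0.3052]
eef_rot: [2.316, 2.121, 0.005]
wrist_force: [-0.5, -0.1, -0.1]
width: 0.0767
gripper_force: 0.0
```

{"method": "jog_arm", "body": {"commands": [0, 0, 0, 20, -30, 0, 0.8, 0, 0, 0, 30, -45, 0, 0.8, 0, 0, 0, 30, -45, 0, 0.8, 0, 0, 0, 30, -45, 0, 0.8, 0, 0, 0, 30, -45, 0, 0.8, 0, 0, 0, 30, -20, 0, 0.8, 0, 0, 0, 15, 0, 0, 0.8, 0, 0, 0, 0, 0, 0, 0.8]}}

```text
t: 35.85
eef_pos: [0.4204, 0.3077, 0.3018]
eef_rot: [2.316, 2.122, 0.001]
wrist_force: [-1.5, -0.7, -0.8]
width: 0.0772
gripper_force: 0.0
```

```bash
python3 - <<'E'
from h import *
st()
for n,d in dict(gourd_smallest_mid=(.633,.103),gourd_second_mid=(.6237,.0006),gourd_third_mid=(.6149,-.097),gourd_largest_mid=(.6053,-.205)).items(): check(n,d)
p=arm.camera("side");w=arm.camera("top")
cv2.imwrite("pics/p5.png",np.hstack([cv2.resize(p["image"][120:370,250:500],(400,400)),cv2.resize(w["image"][80:280,220:520],(400,267))[:,:] if 0 else cv2.resize(w["image"][60:310,240:490],(400,400))])[:,:,::-1])
E
```

```text
t 35.85 pos [0.4204 0.3077 0.3018] w 0.0772 gf 0.0 F [-1.5 -0.7 -0.8] q [-1.16  0.26  0.55  1.89 -0.16  1.04 -0.63]
top gourd_smallest_mid [0.6304 0.1042 0.0665]
side gourd_smallest_mid [0.633  0.0995 0.0637]
top gourd_second_mid [0.622  0.0023 0.0779]
side gourd_second_mid [ 0.6229 -0.0039  0.0776]
top gourd_third_mid [ 0.6133 -0.0957  0.0826]
side gourd_third_mid [ 0.6139 -0.0995  0.0865]
top gourd_largest_mid [ 0.6049 -0.2057  0.0962]
side gourd_largest_mid [ 0.6046 -0.2074  0.0973]
```

View pics/p5.png

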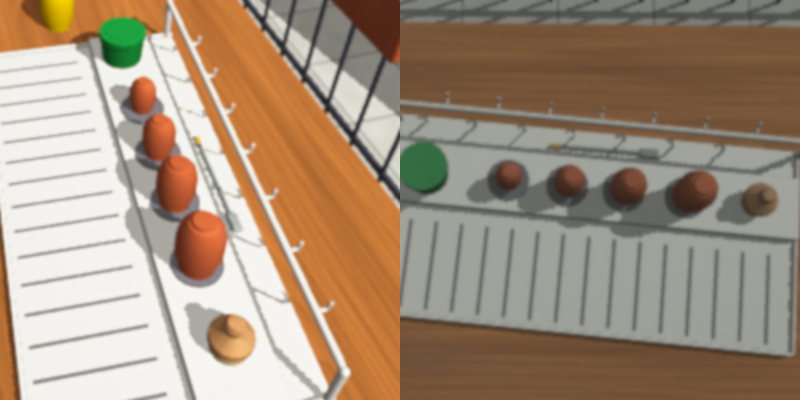

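Both crops show all four gourds upright and centred on their discs, in size order from the tub to the brush. In the top crop they are at (509,175), (570,181), (628,187) and (695,192), and each fit agrees with its disc centre in that camera to about 3 mm. The tub and brush haven't moved, so I'm handing in.

```bash
python3 -c "
from bench import arm
print(arm.close_job())"
```

```text
the job is handed in; nothing more can be done
None
```

The four gourds stand upright, mouth down, within about 3 mm of the middle of their discs, running from the smallest next to the tub to the largest next to the brush. The tub and brush were left in place, and I handed the job in at about 36 s; no verdict was returned.

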